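# Nest the angle cleats in the vee rest

### The arm

A 7-joint arm with a two-finger parallel gripper is mounted at the origin on the work surface. World frame = base frame: x ahead of the robot, y to its left, z up, the work surface at z = 0. Lengths are in m, angles in degrees, forces in N, time in s.
With the tool pointing down it reaches from about 0.425 to 0.925 m from the base axis. Payload 6.8 kg.
Tool frame: the origin (TCP) lies at the very end of the fingers, on their centre line; the grasp point (between the pads) lies 19 mm behind it; z points along the fingers, y is the line along which they close (so a half turn about z gives the same grasp; the last joint's range is limited). The gripper opens to 85 mm and grips with 20 to 120 N. Pads are 22 mm wide; open, the fingers measure 114 mm over their backs; the gripper's body (76 mm by 85 mm) begins 54 mm behind the grasp point. The pads swing forward as they close: fully open they stand 13 mm farther back than shut.
Start: joints at [70.411, 27.33, 1.283, 89.118, -0.659, 63.558, -4.761], TCP at [0.156, -0.657, 0.231] pointing down, gripper open.
Joint ranges: [-169.35, 169.35], [-19.33, 120.38], [-80.79, 83.38], [13.8, 139.57], [-78.32, 258.32], [9.67, 109.79], [-169.56, 169.56]. Speed limits (degrees/s): [136.94, 136.94, 180, 180, 180, 180, 180].

### API

Orientations are given as [roll, pitch, yaw] about the fixed x, y, z axes, in that order (R = Rz(yaw) Ry(pitch) Rx(roll)).
In Python, from rig import arm, get_image, calibration, order gives the robot as it stands.
- The arm moves only by the shell command python3 -m handwheel 'ROWS' [FORCE]. ROWS is JSON, a list of rows, each an object of numbers: "dx", "dy", "dz": the shift along the world's x, y, z in m; "wx", "wy", "wz": the turn, a rotation vector about the world's x, y, z in degrees; "hand": the finger opening in m, from 0 to 0.0854. In form: [{"dx": .., "dy": .., "dz": .., "wx": .., "wy": .., "wz": .., "hand": ..}, ...]. A call has 1 to 10 rows; each row is the pose to reach, as a shift and turn from the pose commanded when the call began; what a row does not reach only later rows make up. A row lasts 1/10 s, in which the tool goes at most 50 mm and 8.59 degrees, less where a joint would pass 70% of its speed; a pose out of reach is approached as far as the arm can. A call with a gripper value outside its range is refused whole. The fingers move at their own pace and stop on an object; FORCE is the grip in N (left out, the last holds). Time passes only in rows, so rows that repeat a pose let the fingers close. It gives the time, the measured TCP pose, the force, the opening and the grip force at its end, in the units of the state.
- arm.get_obs(): the state, without advancing time (a new reading comes with each control period).
- get_image(name): name is "scene" or "side" or "wrist"; returns (picture, depth): 480x640x3 uint8, red, green, blue; 480x640 float32, m along the optical axis (not along the pixel's ray), 0 where there is no reading.
- calibration(name): a dict with "mtx" (3x3 intrinsics, pixels), "distortion" ([k1, k2, p1, p2, k3] as OpenCV has them; the pictures are not rectified), "world_to_cam" (4x4, takes a point from world to camera coordinates); the wrist camera has in their place "hand_eye" (4x4, takes a point from camera to tool coordinates, whose origin is the TCP and whose axes are the flange's). Camera axes: x right, y down, z forward; pixel columns grow to the right and rows downward; lengths in m; the calibration is good to about 2 mm. A picture is of the moment at which its call begins: read the wrist's pose just before it. calibration takes no time and is no camera call.
- order.sign_off(): hands the job in; it is judged then, once.
The state is a dict: "t": time; "qpos": joint angles; "qd": joint speeds; "tau": joint torques, N m; "tool_pos": TCP position; "tool_rot": TCP orientation; "wrist_force": force on the tool from outside, world axes, zero at the start; "moment": the same for the moment, N m; "width": opening from 0.0 (shut) to 1.0 (fully open); "grip_force": force on a finger pad.
Only numpy, scipy, OpenCV 4.12 (cv2) and the standard library are available. Lean on these libraries where they do the work, as an engineer would, in place of code of your own. Each camera call takes 0.05 s, during which the arm holds its last target. There are 200 camera calls.

### The job

Nest the three steel angle cleats in the vee rest, one after the other: first the one with the largest legs, heel down in the vee, then the medium one inside it, then the small one inside that. Each must sit fully home, heel in the corner and both legs flat along the legs beneath, centred end to end on the one below. Leave everything else on the bench where it is.

Things in the scene. Friction and masses are not known exactly. Their poses are not given: they have to be found in the camera images.
- vee_rest: bright metal vee block on a dark foot plate 56 x 70 x 10, fixed to the table. Block 30 long (x), 54 wide (y), top at 57 to 62; a 90 degree vee runs along its x, open at the top and both ends, flanks at 45 degrees and 24 wide. Origin: centre of the underside.
- vee (a point): the bottom line of the vee, at the middle of its length, 45 above the table. x along the vee, z up. The heel edge of the largest cleat belongs here, with its heel along x (either way round), legs rising at 45 degrees to each side; the medium heel then lies 8.5 higher and the small heel 17 higher. All cleats overhang the block at both ends.
- cleat_large: largest-legged (and shortest along the heel) plain steel angle cleat: two equal legs at 90 degrees, 50 mm wide outside, 6 mm thick, 42 mm long along the heel, about 0.19 kg. Origin: middle of the outer heel edge; x along the heel, legs along +y and +z. Starts with the y leg flat on the table, the z leg upright, any yaw. Can be gripped across its two cut ends (42 mm apart). Inner corner, for the next heel, at y = z = 6 mm.
- cleat_medium: medium plain steel angle cleat: two equal legs at 90 degrees, 42 mm wide outside, 6 mm thick, 54 mm long along the heel, about 0.19 kg. Origin: middle of the outer heel edge; x along the heel, legs along +y and +z. Starts with the y leg flat on the table, the z leg upright, any yaw. Can be gripped across its two cut ends (54 mm apart). Inner corner, for the next heel, at y = z = 6 mm.
- cleat_small: smallest-legged (and longest along the heel) plain steel angle cleat: two equal legs at 90 degrees, 34 mm wide outside, 6 mm thick, 66 mm long along the heel, about 0.19 kg. Origin: middle of the outer heel edge; x along the heel, legs along +y and +z. Starts with the y leg flat on the table, the z leg upright, any yaw. Can be gripped across its two cut ends (66 mm apart). Inner corner, for the next heel, at y = z = 6 mm.
- bar_stub: bystander, leave alone: round steel bar stub standing on end, diameter 38, height 45 (mm). Origin at its underside.
- bolt: bystander, leave alone: dark hexagon bolt standing on its head, shank up, 24 across flats, height 38 (mm). Origin at its underside.
- nut0: bystander, leave alone: steel hexagon nut lying flat, 24 across flats, 13 high, on the robot's left (mm). Origin at its underside.
- nut1: bystander, leave alone: steel hexagon nut lying flat, 24 across flats, 13 high, on the robot's right (mm). Origin at its underside.
- jar: bystander, leave alone: green jar, diameter 60, height 96, beyond the vee rest (mm). Origin at its underside.
- micrometer: bystander, leave alone: grey micrometer lying flat, about 140 long, 19 high, far right (mm). Origin at its underside.
- depth_gauge: bystander, leave alone: digital depth gauge lying flat, 190 long, 13 high, far left on the drawings (mm). Origin at its underside.
There are look-alikes about, which are no part of the job. What is shaped like the cleat_small but blue is not meant.

How it is judged:
By the outcome, as a careful person would: the job done as asked, in the order asked, and still so for the second after the job is handed in, with the robot touching nothing.
It also fails if it takes over 72 s, if anything falls off the work surface, if the arm or the gripper's body presses on something with over 40 N, if the wrist force passes 120 N, or if a joint passes its speed limit or range.

## Working session

There is one attempt and no reset: what is moved stays moved. The work goes in short steps, Python scripts to look and compute and a shell command to move; the robot and the scene stay as the last step left them, time stands still between calls to the robot, and variables do not carry over. Pictures are saved under pics/ and viewed, at most 10 in all, crops included, and the job is handed in when it is done.

```bash
ls; mkdir -p pics
cat > h.py <<'E'
import numpy as np, cv2
from rig import arm,get_image,calibration,order
from scipy.spatial.transform import Rotation as R
def grab(name):
    o=arm.get_obs(); im,d=get_image(name); c=calibration(name)
    if name=='wrist':
        T=np.eye(4); T[:3,:3]=R.from_euler('xyz',o['tool_rot'],degrees=True).as_matrix(); T[:3,3]=o['tool_pos']
        c2w=T@np.array(c['hand_eye'])
    else: c2w=np.linalg.inv(np.array(c['world_to_cam']))
    return im,d,np.array(c['mtx'],float),np.array(c['distortion'],float),c2w
def cloud(d,K,D,c2w):
    v,u=np.mgrid[0:480,0:640]
    p=cv2.undistortPoints(np.stack([u,v],-1).reshape(-1,1,2).astype(float),K,D).reshape(480,640,2)
    P=np.dstack([p*d[...,None],d])
    W=P@c2w[:3,:3].T+c2w[:3,3]; W[d==0]=np.nan
    return W
def save(name,f):
    im,d,K,D,c=grab(name); cv2.imwrite(f'pics/{f}.png',im[...,::-1]); np.savez(f'pics/{f}.npz',im=im,d=d,K=K,D=D,c=c); return im,cloud(d,K,D,c)
def load(f):
    z=np.load(f'pics/{f}.npz'); return z['im'],cloud(z['d'],z['K'],z['D'],z['c'])
E
python3 - <<'E'
from h import *
for n in ('scene','side'): 
    im,W=save(n,n+'0'); print(n,np.isnan(W[...,0]).mean(), calibration(n)['world_to_cam'])
print(calibration('wrist')['hand_eye']); print(arm.get_obs())
E
```

```text
pics
scene 0.003932291666666666 [[-0.89281574  0.4503345   0.00888194  0.49715331]
 [ 0.26228418  0.53582332 -0.80255865 -0.08869912]
 [-0.366179   -0.7142074  -0.59650711  1.21736214]
 [ 0.          0.          0.          1.        ]]
side 0.0038899739583333334 [[ 0.99689666 -0.07797285  0.01083018 -0.57095858]
 [-0.05263413 -0.76250289 -0.64484029  0.09264502]
 [ 0.05853808  0.64226909 -0.76424061  1.16174223]
 [ 0.          0.          0.          1.        ]]
[[-1.53854081e-04 -9.61418681e-01 -2.75089252e-01  6.91148356e-02]
 [ 9.99999986e-01 -1.66310426e-04  2.19560440e-05  2.31454278e-04]
 [-6.68591615e-05 -2.75089244e-01  9.61418693e-01 -1.42854130e-01]
 [ 0.00000000e+00  0.00000000e+00  0.00000000e+00  1.00000000e+00]]
{'t': 0.1, 'qpos': array([70.41016267, 27.37155269,  1.28185899, 89.1697596 , -0.65877658,
       63.55729985, -4.76209793]), 'qd': array([ 0.07211467, -0.08453275, -0.08414741, -0.13747094, -0.0246779 ,
        0.04602154, -0.10243895]), 'tau': array([ 5.48319571e-03, -5.97760606e+01,  1.61412198e+00, -2.81953293e+01,
        1.28602283e-02,  5.11719642e-03, -9.30059997e-06]), 'tool_pos': array([ 0.15624204, -0.65614986,  0.23043901]), 'tool_rot': array([-1.79909064e+02,  7.49762242e-03,  1.33950541e+01]), 'wrist_force': array([-0.31310501,  0.15168493,  0.12429181]), 'moment': array([ 0.01374882, -0.03699575, -0.0058511 ]), 'grip_force': 0.0, 'width': 1.000772565866922}
```

View pics/scene0.png

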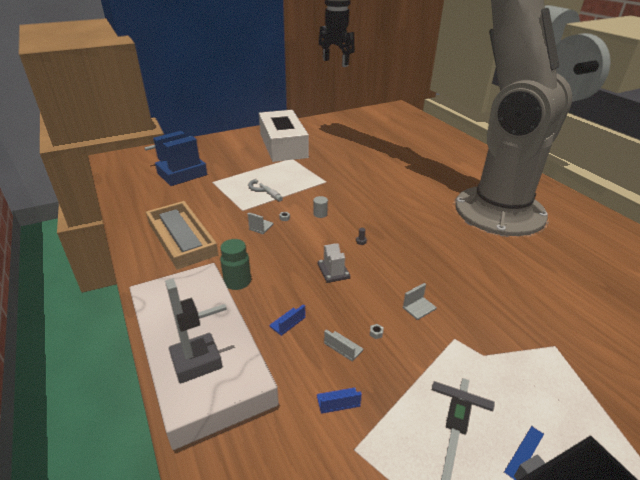

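View pics/side0.png

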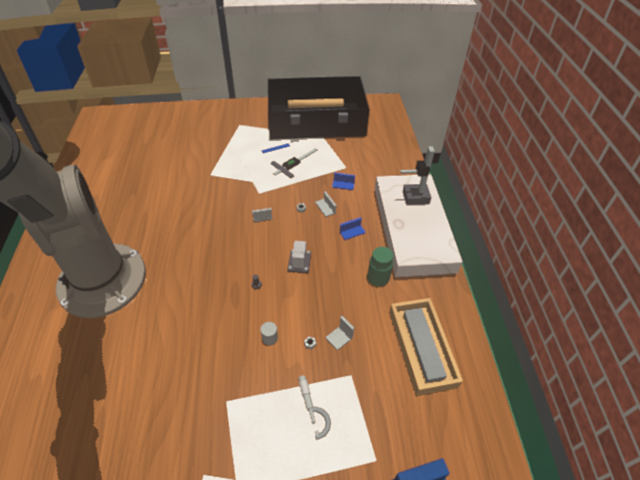

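Scene view: the grey angle cleats are at about (260,222), (419,302) and (343,344). Blue look-alikes are at (289,319) and (339,400), the vee rest at (334,263). In the side view the grey cleats are at (341,333), (262,215) and (327,204), the blue ones at (352,229) and (343,181), and the rest at (299,257). By the description the blue ones are out, and leg and heel lengths will separate the three grey ones.

```bash
cat > seg.py <<'E'
from h import *
S=[load('scene0'),load('side0')]
px={'A':((260,222),(341,333)),'B':((419,302),(262,215)),'C':((343,344),(327,204)),'rest':((334,263),(299,257)),'bl1':((289,319),(352,229)),'bl2':((339,400),(343,181)),'nutL':((377,330),(301,207)),'nutR':((285,215),(310,342)),'stub':((320,206),(269,333)),'bolt':((361,236),(256,282)),'jar':((235,262),(381,266))}
for n,pp in px.items():
    cs=[]
    for (im,W),(u,v) in zip(S,pp):
        c=np.nanmedian(W[v-3:v+4,u-3:u+4].reshape(-1,3),0)
        m=(np.linalg.norm(W[...,:2]-c[:2],axis=-1)<.06)&(W[...,2]>.006)&(W[...,2]<.12)
        # connected comp
        k,l=cv2.connectedComponents(m.astype(np.uint8)); 
        ys,xs=np.nonzero(m); i=np.argmin((ys-v)**2+(xs-u)**2); m=l==l[ys[i],xs[i]]
        P=W[m]; cs.append(P)
        (cc,sz,a)=cv2.minAreaRect((P[:,:2]*1000).astype(np.float32))
        print(n,len(P),np.round(cc,1),np.round(sz,1),round(a,1),'zmax',np.round(np.percentile(P[:,2],[50,98])*1000,1))
for (im,W) in S:
    m=(W[...,0]>.4)&(W[...,0]<.8)&(abs(W[...,1])<.3)&(abs(W[...,2])<.004); print('table',np.median(W[m][:,2]))
E
python3 seg.py
```

```text
A 297 [ 605.7 -208. ] [52.7 43.8] 36.5 zmax [26.8 51.4]
A 361 [ 606.1 -209.5] [51.5 43.5] 36.6 zmax [ 9.6 51.7]
B 581 [423.4 206.2] [54.8 44.3] 7.9 zmax [ 9.5 44. ]
B 193 [426.2 186.4] [54.  11.9] 6.2 zmax [27.7 43.2]
C 541 [611.6 225.4] [35.9 66.9] 22.6 zmax [19.4 36.1]
C 145 [612.3 221.7] [35.4 64.8] 23.7 zmax [20.5 36.2]
rest 797 [523.9  27.1] [69. 56.] 79.7 zmax [32.3 62.3]
rest 545 [523.5  21.6] [71.  56.1] 80.2 zmax [29. 61.]
bl1 470 [678.5 123. ] [67.2 36.4] 20.0 zmax [18.8 36.1]
bl1 214 [679.  121.5] [65.9 34.3] 18.6 zmax [18.4 35.7]
bl2 738 [675.7 320.6] [35.6 66.3] 75.4 zmax [18.8 36.2]
bl2 193 [677.7 319.1] [36.8 64.2] 76.3 zmax [20.5 36.3]
nutL 142 [538.5 223.8] [27.7 23.9] 51.2 zmax [13.9 16. ]
nutL 58 [538.5 222.6] [24.3 29. ] 20.3 zmax [11.4 16. ]
nutR 63 [ 535.9 -217.9] [23.7 24.2] 57.5 zmax [13.7 16.4]
nutR 103 [ 536.2 -220.7] [23.6 25.1] 12.0 zmax [13.  17.1]
stub 266 [ 442.2 -195.8] [41.3 34.5] 63.5 zmax [34.8 48.1]
stub 305 [ 442.7 -197.3] [35.5 39. ] 34.6 zmax [44.  48.8]
bolt 123 [410.4 -40. ] [24.5 24.5] 69.6 zmax [20.7 40. ]
bolt 105 [409.8 -44.8] [23.9 21.3] 4.2 zmax [21.8 40.9]
jar 1510 [750.  -25.8] [104.2  69.2] 34.9 zmax [61.8 98.2]
jar 891 [736.  -39.1] [77.  55.3] 22.5 zmax [66.1 97.7]
table 0.001097935343068901
table 2.8392981290148445e-05
```

A is 50 high by 42 long (large), B is 42 by 54 (medium) and C is 34 by 66 and grey (small). Next I find which side each upright leg is on, and check with one close crop from the wrist camera as I approach A.

Run:
```python
from h import *
S=[load('scene0'),load('side0')]
for n,c,ah in (('A',(.606,-.209),-53.5),('B',(.424,.205),7.9),('C',(.612,.225),-67.4)):
    c=np.array(c);h=np.array([np.cos(np.radians(ah)),np.sin(np.radians(ah))]);f=np.array([-h[1],h[0]])
    for im,W in S:
        m=(np.linalg.norm(W[...,:2]-c,axis=-1)<.05)&(W[...,2]>.003)&(W[...,2]<.06); P=W[m]
        q=np.c_[(P[:,:2]-c)@h,(P[:,:2]-c)@f]*1000
        u=P[:,2]>.02
        print(n,'heel rng',np.round(np.percentile(q[:,0],[1,99]),1),'f rng',np.round(np.percentile(q[:,1],[1,99]),1),'upright f',np.round(np.percentile(q[u,1],[2,50,98]),1),'upright h',np.round(np.percentile(q[u,0],[2,98]),1))
```

```text
A heel rng [-32.5  24.8] f rng [-37.9  38.7] upright f [18.2 23.3 26.2] upright h [-22.2  19. ]
A heel rng [-42.1  33. ] f rng [-32.7  27.1] upright f [18.1 19.9 25.1] upright h [-19.4  21.4]
B heel rng [-29.   28.4] f rng [-19.5  43.8] upright f [-19.4 -14.6 -12.9] upright h [-25.8  26.4]
B heel rng [-27.3  36.9] f rng [-33.1  40.7] upright f [-24.1 -20.4 -14.5] upright h [-26.5  25.1]
C heel rng [-34.   32.6] f rng [-26.1  36.3] upright f [ 9.6 15.1 17.2] upright h [-32.7  31.2]
C heel rng [-36.6  35.6] f rng [-22.5  36.1] upright f [ 9.  11.3 15.8] upright h [-29.1  34.4]
```

```bash
python3 -m handwheel '[{"dx":0.04,"dy":0.04},{"dx":0.08,"dy":0.08,"wz":8},{"dx":0.12,"dy":0.12,"wz":16},{"dx":0.16,"dy":0.16,"wz":24},{"dx":0.20,"dy":0.20,"wz":24},{"dx":0.24,"dy":0.24,"wz":24},{"dx":0.28,"dy":0.28,"wz":24},{"dx":0.32,"dy":0.33,"wz":24},{"dx":0.36,"dy":0.38,"wz":24},{"dx":0.40,"dy":0.42,"wz":24}]'
```

```text
$[0]: bad value
```

```bash
python3 -m handwheel '[{"dx":0.03,"dy":0.03,"dz":0,"wx":0,"wy":0,"wz":0,"hand":0.0854},{"dx":0.06,"dy":0.06,"dz":0,"wx":0,"wy":0,"wz":8,"hand":0.0854},{"dx":0.10,"dy":0.10,"dz":0,"wx":0,"wy":0,"wz":16,"hand":0.0854},{"dx":0.14,"dy":0.13,"dz":0,"wx":0,"wy":0,"wz":23,"hand":0.0854},{"dx":0.18,"dy":0.16,"dz":0,"wx":0,"wy":0,"wz":23,"hand":0.0854},{"dx":0.22,"dy":0.20,"dz":0,"wx":0,"wy":0,"wz":23,"hand":0.0854},{"dx":0.26,"dy":0.24,"dz":0,"wx":0,"wy":0,"wz":23,"hand":0.0854},{"dx":0.30,"dy":0.28,"dz":0,"wx":0,"wy":0,"wz":23,"hand":0.0854},{"dx":0.34,"dy":0.33,"dz":0,"wx":0,"wy":0,"wz":23,"hand":0.0854},{"dx":0.37,"dy":0.37,"dz":0,"wx":0,"wy":0,"wz":23,"hand":0.0854}]'
```

```text
t: 1.1
tool_pos: [0.5025, -0.3163, 0.231]
tool_rot: [-180.0, 0.0, 36.4]
wrist_force: [1.1, -0.7, -0.5]
width: 0.998
grip_force: 0.0
```

```bash
python3 -m handwheel '[{"dx":0.03,"dy":0.03,"dz":-0.02,"wx":0,"wy":0,"wz":0,"hand":0.0854},{"dx":0.06,"dy":0.06,"dz":-0.05,"wx":0,"wy":0,"wz":0,"hand":0.0854},{"dx":0.09,"dy":0.09,"dz":-0.08,"wx":0,"wy":0,"wz":0,"hand":0.0854},{"dx":0.09,"dy":0.09,"dz":-0.10,"wx":0,"wy":0,"wz":0,"hand":0.0854},{"dx":0.09,"dy":0.09,"dz":-0.10,"wx":0,"wy":0,"wz":0,"hand":0.0854}]'
python3 - <<'E'
from h import *
im,W=save('wrist','wA'); print(np.isnan(W[...,0]).mean()); o=arm.get_obs(); print(o['qpos'].round(1),o['tool_pos'],o['tool_rot'])
E
```

```text
t: 1.6
tool_pos: [0.5898, -0.2253, 0.1274]
tool_rot: [-179.6, 0.2, 36.6]
wrist_force: [-1.1, -0.7, 0.3]
width: 0.995
grip_force: 0.0
0.004016927083333333
[ 25.8  30.3 -14.1  99.4   9.   51.7 -45.6] [ 0.59008848 -0.22750247  0.12952392] [-1.79808936e+02  1.62739866e-01  3.64448494e+01]
```

View pics/wA.png

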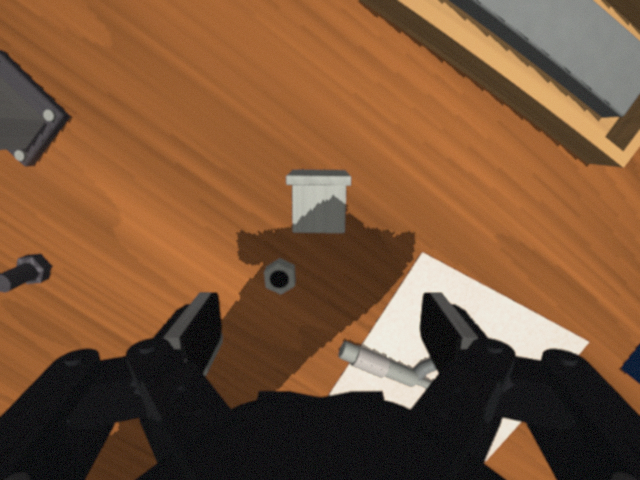

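Wrist view: a grey cleat with its upright leg's top edge at (319,179), flat leg down to (319,233) and the nut at (280,276). It matches the large cleat. I measure it now, and the rest's yaw from the scene views.

```bash
cat > meas.py <<'E'
from h import *
import sys
def meas(W,c,ah,H,verbose=True):
    """upright leg top strip: centre, heel dir; c approx xy, ah approx heel angle deg"""
    c=np.array(c)
    m=(np.linalg.norm(W[...,:2]-c,axis=-1)<.05)&(abs(W[...,2]-H)<.005); P=W[m]
    (cc,sz,a)=cv2.minAreaRect((P[:,:2]*1000).astype(np.float32))
    if sz[0]<sz[1]: a+=90
    a=(a-ah+90)%180-90+ah
    print('top strip',len(P),np.round(cc,1),np.round(sz,1),'ang',round(a,1),'z',np.round(np.median(P[:,2])*1000,1))
    m2=(np.linalg.norm(W[...,:2]-c,axis=-1)<.05)&(W[...,2]>.0045)&(W[...,2]<H+.01)
    k,l=cv2.connectedComponents(m2.astype(np.uint8)); ys,xs=np.nonzero(m); m2=l==np.bincount(l[ys,xs]).argmax(); Q=W[m2]
    (c2,s2,a2)=cv2.minAreaRect((Q[:,:2]*1000).astype(np.float32)); print('all',np.round(c2,1),np.round(s2,1),round(a2,1))
    return np.array(cc),a
E
python3 - <<'E'
from meas import *
im,W=load('wA'); meas(W,(.606,-.209),-53.5,.05)
t=(abs(W[...,2])<.006); print('table',np.median(W[t][:,2]))
for f in ('scene0','side0'):
    im,W=load(f)
    m=(np.linalg.norm(W[...,:2]-np.array([.524,.024]),axis=-1)<.06)&(W[...,2]>.04)&(W[...,2]<.075)
    P=W[m]; cc,sz,a=cv2.minAreaRect((P[:,:2]*1000).astype(np.float32)); print(f,len(P),np.round(cc,1),np.round(sz,1),a)
    m=(np.linalg.norm(W[...,:2]-np.array([.524,.024]),axis=-1)<.06)&(abs(W[...,2]-.010)<.004)
    P=W[m]; cc,sz,a=cv2.minAreaRect((P[:,:2]*1000).astype(np.float32)); print('foot',f,len(P),np.round(cc,1),np.round(sz,1),a)
E
```

```text
top strip 655 [ 624.7 -197. ] [ 6.3 41.5] ang -53.7 z 50.1
all [ 607. -210.] [50.5 42. ] 36.5
table 0.000336558107187801
scene0 340 [523.3  25.3] [57.6 31.8] 80.30380249023438
foot scene0 254 [523.9  27.1] [69. 56.] 79.68803405761719
side0 239 [523.8  22.6] [56.6 30.7] 79.82344818115234
foot side0 215 [523.6  21.7] [71.4 56.1] 80.04914855957031
```

The wrist measurement is consistent: upright leg centre (624.7, -197.0), heel at -53.6°. Descending on A.

```bash
python3 -m handwheel '[{"dx":0.02,"dy":0.018,"dz":0,"wx":0,"wy":0,"wz":0,"hand":0.0854},{"dx":0.0346,"dy":0.0305,"dz":0,"wx":0,"wy":0,"wz":0,"hand":0.0854},{"dx":0.0346,"dy":0.0305,"dz":-0.03,"wx":0,"wy":0,"wz":0,"hand":0.0854},{"dx":0.0346,"dy":0.0305,"dz":-0.06,"wx":0,"wy":0,"wz":0,"hand":0.0854},{"dx":0.0346,"dy":0.0305,"dz":-0.08,"wx":0,"wy":0,"wz":0,"hand":0.0854},{"dx":0.0346,"dy":0.0305,"dz":-0.10,"wx":0,"wy":0,"wz":0,"hand":0.0854},{"dx":0.0346,"dy":0.0305,"dz":-0.112,"wx":0,"wy":0,"wz":0,"hand":0.0854},{"dx":0.0346,"dy":0.0305,"dz":-0.1195,"wx":0,"wy":0,"wz":0,"hand":0.0854},{"dx":0.0346,"dy":0.0305,"dz":-0.1195,"wx":0,"wy":0,"wz":0,"hand":0.0854},{"dx":0.0346,"dy":0.0305,"dz":-0.1195,"wx":0,"wy":0,"wz":0,"hand":0.0854}]' 60; python3 -c "
from h import *
o=arm.get_obs();print(o['tool_pos'],o['tool_rot'],o['wrist_force'])"
```

```text
t: 2.65
tool_pos: [0.6268, -0.1977, 0.0128]
tool_rot: [179.9, -0.1, 36.4]
wrist_force: [1.0, -0.9, 0.7]
width: 0.998
grip_force: 0.0
[ 0.62678056 -0.19774135  0.01277597] [ 1.79935342e+02 -5.18677057e-02  3.63825089e+01] [ 1.00211202 -0.90935031  0.70390981]
```

```bash
python3 -m handwheel '[{"dx":-0.002,"dy":0.0007,"dz":-0.004,"wx":0,"wy":0,"wz":0,"hand":0.0854},{"dx":-0.002,"dy":0.0007,"dz":-0.004,"wx":0,"wy":0,"wz":0,"hand":0.06},{"dx":-0.002,"dy":0.0007,"dz":-0.004,"wx":0,"wy":0,"wz":0,"hand":0.03},{"dx":-0.002,"dy":0.0007,"dz":-0.004,"wx":0,"wy":0,"wz":0,"hand":0.03},{"dx":-0.002,"dy":0.0007,"dz":-0.004,"wx":0,"wy":0,"wz":0,"hand":0.03},{"dx":-0.002,"dy":0.0007,"dz":-0.004,"wx":0,"wy":0,"wz":0,"hand":0.03},{"dx":-0.002,"dy":0.0007,"dz":-0.004,"wx":0,"wy":0,"wz":0,"hand":0.03}]' 60
```

```text
t: 3.35
tool_pos: [0.6245, -0.1968, 0.0083]
tool_rot: [180.0, -0.0, 36.4]
wrist_force: [-0.3, 0.4, 4.7]
width: 0.48
grip_force: 60.7
```

```bash
python3 -m handwheel '[{"dx":0,"dy":0,"dz":0.03,"wx":0,"wy":0,"wz":0,"hand":0.03},{"dx":0,"dy":0,"dz":0.07,"wx":0,"wy":0,"wz":0,"hand":0.03},{"dx":-0.02,"dy":0.03,"dz":0.11,"wx":0,"wy":0,"wz":8,"hand":0.03},{"dx":-0.04,"dy":0.06,"dz":0.14,"wx":0,"wy":0,"wz":16,"hand":0.03},{"dx":-0.065,"dy":0.09,"dz":0.15,"wx":0,"wy":0,"wz":24,"hand":0.03},{"dx":-0.09,"dy":0.12,"dz":0.15,"wx":0,"wy":0,"wz":32,"hand":0.03},{"dx":-0.11,"dy":0.15,"dz":0.15,"wx":0,"wy":0,"wz":40,"hand":0.03},{"dx":-0.111,"dy":0.162,"dz":0.15,"wx":0,"wy":0,"wz":43.3,"hand":0.03},{"dx":-0.111,"dy":0.162,"dz":0.15,"wx":0,"wy":0,"wz":43.3,"hand":0.03},{"dx":-0.111,"dy":0.162,"dz":0.15,"wx":0,"wy":0,"wz":43.3,"hand":0.03}]'
python3 - <<'E'
from meas import *
im,W=save('wrist','wR'); o=arm.get_obs(); print(o['qpos'].round(1),o['tool_pos'],o['tool_rot'])
c=np.array([.524,.024])
r=np.linalg.norm(W[...,:2]-c,axis=-1)<.055
for lo,hi in ((.006,.014),(.04,.075),(.052,.075)):
    P=W[r&(W[...,2]>lo)&(W[...,2]<hi)]; cc,sz,a=cv2.minAreaRect((P[:,:2]*1000).astype(np.float32)); print(lo,len(P),np.round(cc,1),np.round(sz,1),round(a,1))
P=W[r&(W[...,2]>.035)&(W[...,2]<.08)]
a=np.radians(79.9); v=np.array([np.cos(a),np.sin(a)]); u=np.array([v[1],-v[0]])
q=np.c_[(P[:,:2]-c)@u,(P[:,:2]-c)@v]*1000; k=abs(q[:,0])<12
for b in range(-30,31,3):
    s=k&(abs(q[:,1]-b)<1.5); print(b,s.sum(),np.round(np.median(P[s,2])*1000,1) if s.any() else '')
E
```

```text
t: 4.35
tool_pos: [0.5136, -0.0358, 0.1576]
tool_rot: [180.0, 0.0, 79.5]
wrist_force: [-0.4, -0.3, -2.0]
width: 0.478
grip_force: 61.5
[ 20.8  20.  -28.6 113.4  12.4  49.5 -24.9] [ 0.51370869 -0.03632206  0.15752816] [1.79998540e+02 2.45345022e-02 7.94855119e+01]
0.006 2338 [525.  24.] [70.1 56.4] 79.9
0.04 3332 [525.1  23.8] [53.9 30.1] 80.1
0.052 2527 [525.   23.8] [53.9 30.1] 80.1
-30 0 
-27 42 56.1
-24 147 56.0
-21 109 57.8
-18 139 60.6
-15 172 60.4
-12 147 57.4
-9 151 54.2
-6 163 50.8
-3 132 47.8
0 131 46.1
3 131 48.6
6 167 51.7
9 138 54.7
12 175 57.6
15 141 60.4
18 176 61.3
21 140 58.1
24 174 56.2
27 70 56.3
30 0
```

View pics/wR.png

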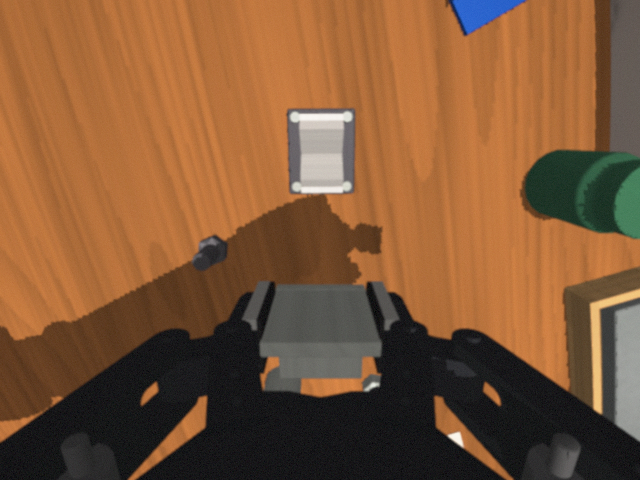

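The picture shows the rest at (321,152), with its vee line along row ~152 to its middle, and the cleat squarely held at (320,320). The fit puts the vee at (525.0, 23.5, 45.2) with yaw 80.0° for its y. Now I tilt the cleat over it, after checking its pose in the hand.

```bash
python3 - <<'E'
from h import *
z=np.load('pics/wR.npz'); W=cloud(z['d'],z['K'],z['D'],np.array(calibration('wrist')['hand_eye'])) # tool frame
m=(abs(W[...,1])<.016)&(abs(W[...,0])<.07)&(W[...,2]>-.05)&(W[...,2]<.02)
P=W[m]*1000; print(len(P))
up=P[(P[:,0]>0)&(P[:,0]<8)]; print('outer x by z',[(zz,np.round(np.median(P[(abs(P[:,2]-zz)<2)&(P[:,0]>-4),0]),1)) for zz in range(-40,10,5)])
print('z rng',np.percentile(P[:,2],[1,99]))
E
python3 -m handwheel '[{"dx":0,"dy":0.01,"dz":0,"wx":-7,"wy":1.2,"wz":0.5,"hand":0.03},{"dx":0.004,"dy":0.02,"dz":0,"wx":-14,"wy":2.5,"wz":0.5,"hand":0.03},{"dx":0.008,"dy":0.03,"dz":0,"wx":-21,"wy":3.7,"wz":0.5,"hand":0.03},{"dx":0.012,"dy":0.04,"dz":0,"wx":-28,"wy":4.9,"wz":0.5,"hand":0.03},{"dx":0.012,"dy":0.05,"dz":-0.01,"wx":-35,"wy":6.2,"wz":0.5,"hand":0.03},{"dx":0.012,"dy":0.06,"dz":-0.02,"wx":-42,"wy":7.4,"wz":0.5,"hand":0.03},{"dx":0.012,"dy":0.0635,"dz":-0.045,"wx":-44.3,"wy":7.8,"wz":0.5,"hand":0.03},{"dx":0.012,"dy":0.0635,"dz":-0.045,"wx":-44.3,"wy":7.8,"wz":0.5,"hand":0.03},{"dx":0.012,"dy":0.0635,"dz":-0.045,"wx":-44.3,"wy":7.8,"wz":0.5,"hand":0.03}]'
cat > st.py <<'E'
from h import *
import sys
o=arm.get_obs(); Rm=R.from_euler('xyz',o['tool_rot'],degrees=True)
print(o['t'],'q',o['qpos'].round(1),'p',(o['tool_pos']*1000).round(1),'F',o['wrist_force'].round(1),'w',round(float(o['width']),3))
# desired: lean deg (body toward +v positive), yaw deg
if len(sys.argv)>2:
    lean,yaw=map(float,sys.argv[1:3]); a=np.radians(80.0-90); u=np.array([np.cos(a),np.sin(a),0])
    D=R.from_rotvec(-np.radians(lean)*u)*R.from_euler('xyz',[180,0,yaw],degrees=True)
    print('turn to go',np.degrees((D*Rm.inv()).as_rotvec()).round(2))
if len(sys.argv)>5: print('shift to go mm',(np.array(list(map(float,sys.argv[3:6])))-o['tool_pos']*1000).round(1))
E
python3 st.py 45 80 525.7 27.2 53.2
```

```text
7331
outer x by z [(-40, np.float64(2.4)), (-35, np.float64(3.2)), (-30, np.float64(3.1)), (-25, np.float64(3.2)), (-20, np.float64(3.3)), (-15, np.float64(3.2)), (-10, np.float64(3.3)), (-5, np.float64(3.3)), (0, np.float64(3.3)), (5, np.float64(3.3))]
z rng [-42.82751651   6.53783271]
t: 5.3
tool_pos: [0.5254, 0.0276, 0.1124]
tool_rot: [180.0, 45.0, 80.1]
wrist_force: [-0.6, 0.3, -1.8]
width: 0.477
grip_force: 61.4
5.3 q [-16.3  38.6 -18.7 104.   42.4  80.5 -67.9] p [525.4  27.6 112.4] F [-0.6  0.3 -1.8] w 0.477
turn to go [ 0.02  0.   -0.12]
shift to go mm [  0.3  -0.4 -59.2]
```

```bash
python3 -m handwheel '[{"dx":0,"dy":-0.0013,"dz":-0.02,"wx":0,"wy":0,"wz":0,"hand":0.03},{"dx":0,"dy":-0.0013,"dz":-0.04,"wx":0,"wy":0,"wz":0,"hand":0.03},{"dx":0,"dy":-0.0013,"dz":-0.05,"wx":0,"wy":0,"wz":0,"hand":0.03},{"dx":0,"dy":-0.0013,"dz":-0.056,"wx":0,"wy":0,"wz":0,"hand":0.03},{"dx":0,"dy":-0.0013,"dz":-0.057,"wx":0,"wy":0,"wz":0,"hand":0.03},{"dx":0,"dy":-0.0013,"dz":-0.057,"wx":0,"wy":0,"wz":0,"hand":0.03}]'; python3 st.py 45 80 525.5 26.3 52.6
```

```text
t: 5.9
tool_pos: [0.5254, 0.0273, 0.0563]
tool_rot: [179.9, 45.0, 80.1]
wrist_force: [0.5, -0.3, -2.0]
width: 0.482
grip_force: 61.5
5.9 q [-16.9  43.5 -17.9 104.6  44.4  76.5 -71.6] p [525.4  27.3  56.3] F [ 0.5 -0.3 -2. ] w 0.482
turn to go [-0.03  0.09 -0.21]
shift to go mm [ 0.1 -1.  -3.7]
```

```bash
python3 -m handwheel '[{"dx":0,"dy":-0.001,"dz":-0.002,"wx":0,"wy":0,"wz":0,"hand":0.03},{"dx":0,"dy":-0.001,"dz":-0.0032,"wx":0,"wy":0,"wz":0,"hand":0.03},{"dx":0,"dy":-0.001,"dz":-0.0032,"wx":0,"wy":0,"wz":0,"hand":0.03},{"dx":0,"dy":-0.001,"dz":-0.0032,"wx":0,"wy":0,"wz":0,"hand":0.03}]'; python3 st.py 45 80 525.5 26.3 52.6
```

```text
t: 6.3
tool_pos: [0.5257, 0.0268, 0.054]
tool_rot: [179.8, 45.0, 80.1]
wrist_force: [0.4, 2.3, 4.8]
width: 0.479
grip_force: 62.2
6.3 q [-16.9  43.7 -17.9 104.6  44.6  76.4 -71.8] p [525.7  26.8  54. ] F [0.4 2.3 4.8] w 0.479
turn to go [ 0.02  0.14 -0.26]
shift to go mm [-0.2 -0.5 -1.4]
```

```bash
python3 -m handwheel '[{"dx":0,"dy":0.0003,"dz":-0.0012,"wx":0,"wy":0,"wz":0.2,"hand":0.03},{"dx":0,"dy":0.0003,"dz":-0.0012,"wx":0,"wy":0,"wz":0.2,"hand":0.03},{"dx":0,"dy":0.0003,"dz":-0.0012,"wx":0,"wy":0,"wz":0.2,"hand":0.03}]'; python3 st.py 45 80 525.5 26.3 52.6
```

```text
t: 6.6
tool_pos: [0.526, 0.0273, 0.0535]
tool_rot: [179.7, 45.0, 80.3]
wrist_force: [-0.8, 2.7, 8.5]
width: 0.479
grip_force: 62.6
6.6 q [-17.   43.8 -17.9 104.6  44.7  76.3 -71.8] p [526.   27.3  53.5] F [-0.8  2.7  8.5] w 0.479
turn to go [ 0.05  0.17 -0.47]
shift to go mm [-0.5 -1.  -0.9]
```

```bash
python3 -m handwheel '[{"dx":0,"dy":0,"dz":0,"wx":0,"wy":0,"wz":0,"hand":0.05},{"dx":0,"dy":0,"dz":0,"wx":0,"wy":0,"wz":0,"hand":0.06},{"dx":0,"dy":0,"dz":0,"wx":0,"wy":0,"wz":0,"hand":0.0854},{"dx":0,"dy":0,"dz":0,"wx":0,"wy":0,"wz":0,"hand":0.0854},{"dx":0.004,"dy":0.021,"dz":0.021,"wx":0,"wy":0,"wz":0,"hand":0.0854},{"dx":0.009,"dy":0.049,"dz":0.05,"wx":0,"wy":0,"wz":0,"hand":0.0854},{"dx":0.012,"dy":0.07,"dz":0.09,"wx":7,"wy":-1.2,"wz":0,"hand":0.0854},{"dx":0.012,"dy":0.08,"dz":0.12,"wx":14,"wy":-2.5,"wz":0,"hand":0.0854},{"dx":0,"dy":0.09,"dz":0.12,"wx":21,"wy":-3.7,"wz":0,"hand":0.0854},{"dx":-0.02,"dy":0.10,"dz":0.12,"wx":28,"wy":-4.9,"wz":0,"hand":0.0854}]'
python3 - <<'E'
from h import *
im,W=save('side','s1'); im2,W2=save('scene','c1')
a=cv2.resize(im[200:300,240:360],None,fx=3.3,fy=3.3); b=cv2.resize(im2[210:310,274:394],None,fx=3.3,fy=3.3)
cv2.imwrite('pics/place1.png',np.hstack([a,b])[...,::-1])
E
python3 st.py
```

```text
t: 7.6
tool_pos: [0.5064, 0.1278, 0.173]
tool_rot: [179.5, 16.2, 80.2]
wrist_force: [-0.1, -0.1, -1.1]
width: 1.002
grip_force: 0.0
7.7 q [ -6.1  24.  -29.  107.4  25.9  65.6 -57.6] p [503.5 124.6 172.8] F [0.7 0.6 0.1] w 1.004
```

View pics/place1.png

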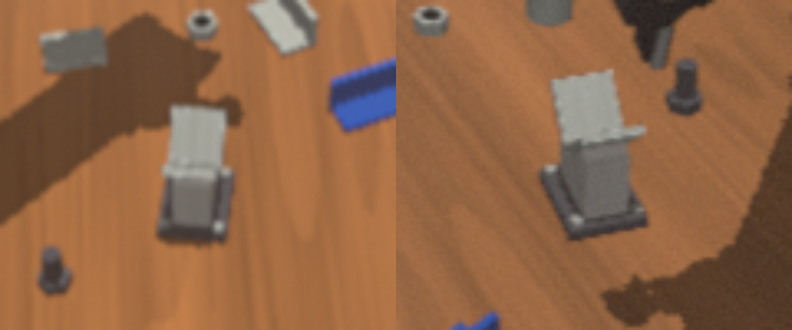

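Picture: left (side view) shows the large cleat's legs at (198,135), symmetric over the block at (195,200). Right (scene view) shows it as a vee on the block at (590,105). It looks seated, and I will measure it from the wrist later. On to B.

```bash
python3 -m handwheel '[{"dx":-0.02,"dy":0.005,"dz":0,"wx":7,"wy":-1.2,"wz":3,"hand":0.0854},{"dx":-0.04,"dy":0.01,"dz":0,"wx":14,"wy":-2.5,"wz":6,"hand":0.0854},{"dx":-0.06,"dy":0.018,"dz":-0.01,"wx":16,"wy":-2.8,"wz":12,"hand":0.0854},{"dx":-0.072,"dy":0.018,"dz":-0.02,"wx":16,"wy":-2.8,"wz":16,"hand":0.0854},{"dx":-0.072,"dy":0.018,"dz":-0.03,"wx":16,"wy":-2.8,"wz":17,"hand":0.0854},{"dx":-0.072,"dy":0.018,"dz":-0.03,"wx":16,"wy":-2.8,"wz":17,"hand":0.0854},{"dx":-0.072,"dy":0.018,"dz":-0.03,"wx":16,"wy":-2.8,"wz":17,"hand":0.0854}]'
python3 st.py
python3 - <<'E'
from meas import *
im,W=save('wrist','wB'); meas(W,(.424,.205),7.9,.042)
D=R.from_euler('xyz',[180,0,97],degrees=True); Rm=R.from_euler('xyz',arm.get_obs()['tool_rot'],degrees=True)
print('turn to 97',np.degrees((D*Rm.inv()).as_rotvec()).round(2))
E
```

```text
t: 8.4
tool_pos: [0.434, 0.1452, 0.1413]
tool_rot: [177.4, 0.5, 97.0]
wrist_force: [-0.3, -0.5, 0.6]
width: 1.004
grip_force: 0.0
8.4 q [  5.6  16.4 -37.5 122.6  16.8  43.2 -35.7] p [434.  145.2 141.3] F [-0.3 -0.5  0.6] w 1.004
top strip 691 [427.4 187.3] [53.5  6.2] ang 8.4 z 42.1
all [424.5 204.9] [53.9 41.8] 8.5
turn to 97 [ 0.19  2.71 -0.02]
```

```bash
python3 -m handwheel '[{"dx":-0.0068,"dy":0.03,"dz":-0.02,"wx":0.2,"wy":2.7,"wz":1.4,"hand":0.0854},{"dx":-0.0068,"dy":0.042,"dz":-0.05,"wx":0.2,"wy":2.7,"wz":1.4,"hand":0.0854},{"dx":-0.0068,"dy":0.042,"dz":-0.08,"wx":0.2,"wy":2.7,"wz":1.4,"hand":0.0854},{"dx":-0.0068,"dy":0.042,"dz":-0.105,"wx":0.2,"wy":2.7,"wz":1.4,"hand":0.0854},{"dx":-0.0068,"dy":0.042,"dz":-0.122,"wx":0.2,"wy":2.7,"wz":1.4,"hand":0.0854},{"dx":-0.0068,"dy":0.042,"dz":-0.130,"wx":0.2,"wy":2.7,"wz":1.4,"hand":0.0854},{"dx":-0.0068,"dy":0.042,"dz":-0.132,"wx":0.2,"wy":2.7,"wz":1.4,"hand":0.0854},{"dx":-0.0068,"dy":0.042,"dz":-0.132,"wx":0.2,"wy":2.7,"wz":1.4,"hand":0.0854}]'; python3 st.py 0 98.45 427.2 187.2 7
```

```text
t: 9.25
tool_pos: [0.4269, 0.1871, 0.0098]
tool_rot: [179.9, -0.0, 98.5]
wrist_force: [0.8, 0.6, -0.7]
width: 1.001
grip_force: 0.0
9.25 q [ -6.7  31.5 -29.8 124.4  30.1  31.1 -50.7] p [426.9 187.1   9.8] F [ 0.8  0.6 -0.7] w 1.001
turn to go [-0.03  0.05 -0.01]
shift to go mm [ 0.3  0.1 -2.8]
```

```bash
python3 -m handwheel '[{"dx":0.0002,"dy":0,"dz":-0.003,"wx":0,"wy":0,"wz":0,"hand":0.0854},{"dx":0.0002,"dy":0,"dz":-0.003,"wx":0,"wy":0,"wz":0,"hand":0.065},{"dx":0.0002,"dy":0,"dz":-0.003,"wx":0,"wy":0,"wz":0,"hand":0.04},{"dx":0.0002,"dy":0,"dz":-0.003,"wx":0,"wy":0,"wz":0,"hand":0.04},{"dx":0.0002,"dy":0,"dz":-0.003,"wx":0,"wy":0,"wz":0,"hand":0.04},{"dx":0.0002,"dy":0,"dz":-0.003,"wx":0,"wy":0,"wz":0,"hand":0.04},{"dx":0.0002,"dy":0,"dz":-0.003,"wx":0,"wy":0,"wz":0,"hand":0.04}]' 60; python3 st.py 0 98.45 427.2 187.2 7
```

```text
t: 9.95
tool_pos: [0.4269, 0.1868, 0.0072]
tool_rot: [179.9, 0.0, 98.5]
wrist_force: [-1.0, -1.5, 8.0]
width: 0.62
grip_force: 61.5
9.95 q [ -6.9  31.7 -29.5 124.5  30.5  30.8 -51. ] p [426.9 186.8   7.2] F [-1.  -1.5  8. ] w 0.62
turn to go [-0.01  0.08 -0.01]
shift to go mm [ 0.3  0.4 -0.2]
```

```bash
python3 -m handwheel '[{"dx":0,"dy":0,"dz":0.04,"wx":0,"wy":0,"wz":0,"hand":0.04},{"dx":0,"dy":-0.01,"dz":0.08,"wx":0,"wy":0,"wz":0,"hand":0.04},{"dx":0.01,"dy":-0.04,"dz":0.12,"wx":0,"wy":0,"wz":-4,"hand":0.04},{"dx":0.02,"dy":-0.07,"dz":0.15,"wx":0,"wy":0,"wz":-8,"hand":0.04},{"dx":0.035,"dy":-0.11,"dz":0.16,"wx":0,"wy":0,"wz":-14,"hand":0.04},{"dx":0.05,"dy":-0.15,"dz":0.16,"wx":0,"wy":0,"wz":-18.4,"hand":0.04},{"dx":0.07,"dy":-0.19,"dz":0.16,"wx":0,"wy":0,"wz":-18.4,"hand":0.04},{"dx":0.086,"dy":-0.227,"dz":0.16,"wx":0,"wy":0,"wz":-18.4,"hand":0.04},{"dx":0.086,"dy":-0.227,"dz":0.16,"wx":0,"wy":0,"wz":-18.4,"hand":0.04},{"dx":0.086,"dy":-0.227,"dz":0.16,"wx":0,"wy":0,"wz":-18.4,"hand":0.04}]'
cat > nest.py <<'E'
from h import *
import sys
f=sys.argv[1]; im,W=save('wrist',f); z=np.load(f'pics/{f}.npz')
a=np.radians(80); v=np.array([np.cos(a),np.sin(a)]); u=np.array([v[1],-v[0]]); c=np.array([.525,.0235])
q=np.dstack([(W[...,:2]-c)@u,(W[...,:2]-c)@v,W[...,2]])*1000
m=(abs(q[...,0])<45)&(abs(q[...,1])<42)&(q[...,2]>52)&(q[...,2]<110); P=q[m]
print('cleat u ends',np.percentile(P[:,0],[1,99]).round(1),'rect',[np.round(x,1) for x in cv2.minAreaRect(P[:,:2].astype(np.float32))])
P=q[(abs(q[...,0])<10)&(abs(q[...,1])<42)&(q[...,2]>30)&(q[...,2]<110)]
for s in (-1,1):
    k=(s*P[:,1]>3)&(s*P[:,1]<20); l=np.polyfit(P[k,1],P[k,2],1); print('leg',s,k.sum(),'slope',l[0].round(3),'z0',l[1].round(1), 'span',(s*P[:,1]).max().round(1))
    if s<0: l0=l
print('inner corner v,z',np.round((-(l[1]-l0[1])/(l[0]-l0[0]), l[0]*-(l[1]-l0[1])/(l[0]-l0[0])+l[1]),2))
T=cloud(z['d'],z['K'],z['D'],np.array(calibration('wrist')['hand_eye']))*1000
m=(abs(T[...,1])<16)&(abs(T[...,0])<60)&(T[...,2]>-50)&(T[...,2]<20); P=T[m]
print('held: z rng',np.percentile(P[:,2],[1,99]).round(1),'x rng',np.percentile(P[:,0],[1,99]).round(1))
t=P[P[:,2]<np.percentile(P[:,2],1)+2]; print('top strip x',np.percentile(t[:,0],[2,98]).round(1))
for zz in range(-35,12,5):
    s=abs(P[:,2]-zz)<2
    if s.sum()>5: print(zz,s.sum(),np.percentile(P[s,0],[5,50,95]).round(1))
E
python3 nest.py wR2; python3 st.py 0 80
```

```text
t: 10.95
tool_pos: [0.5121, -0.0412, 0.1661]
tool_rot: [-180.0, -0.0, 79.9]
wrist_force: [-0.2, 0.7, -1.7]
width: 0.619
grip_force: 64.2
cleat u ends [-20.7  20.4] rect [array([-0.1,  0. ]), array([42.2, 69.5]), np.float64(0.0)]
leg -1 741 slope -1.041 z0 53.4 span 34.7
leg 1 755 slope 0.972 z0 53.9 span 34.7
inner corner v,z [-0.23 53.69]
held: z rng [-35.7   3.3] x rng [-2.2 39.2]
top strip x [-2.6  3.6]
-35 1447 [-2.3  0.9  3.4]
-30 474 [2.7 3.2 3.7]
-25 432 [2.7 3.2 3.7]
-20 367 [2.6 3.2 3.7]
-15 349 [2.7 3.2 3.7]
-10 317 [2.7 3.2 3.7]
-5 295 [2.8 3.3 3.7]
0 5302 [ 3.9 21.4 37.8]
5 119 [37.8 39.2 39.5]
11.0 q [ 22.9  19.5 -30.5 113.1  12.6  50.7 -24.1] p [511.8 -39.8 166.2] F [ 0.1  0.9 -2. ] w 0.617
turn to go [-0.04 -0.04 -0.07]
```

The large cleat is home: inner corner z 53.7, legs symmetric at ±34.7, centred to 0.1 mm. Now B, leaning the other way.

```bash
python3 -m handwheel '[{"dx":0,"dy":0.005,"dz":0,"wx":7,"wy":-1.2,"wz":0,"hand":0.04},{"dx":0.004,"dy":0.015,"dz":0,"wx":14,"wy":-2.5,"wz":0,"hand":0.04},{"dx":0.008,"dy":0.025,"dz":0,"wx":21,"wy":-3.7,"wz":0,"hand":0.04},{"dx":0.0127,"dy":0.035,"dz":0,"wx":28,"wy":-4.9,"wz":0,"hand":0.04},{"dx":0.0127,"dy":0.045,"dz":0,"wx":35,"wy":-6.2,"wz":0,"hand":0.04},{"dx":0.0127,"dy":0.055,"dz":-0.02,"wx":42,"wy":-7.4,"wz":0,"hand":0.04},{"dx":0.0127,"dy":0.0607,"dz":-0.046,"wx":44.3,"wy":-7.8,"wz":0,"hand":0.04},{"dx":0.0127,"dy":0.0607,"dz":-0.046,"wx":44.3,"wy":-7.8,"wz":0,"hand":0.04},{"dx":0.0127,"dy":0.0607,"dz":-0.046,"wx":44.3,"wy":-7.8,"wz":0,"hand":0.04}]'; python3 st.py -45 80 524.5 20.9 60.1
```

```text
t: 11.9
tool_pos: [0.5249, 0.0218, 0.1211]
tool_rot: [180.0, -45.0, 80.2]
wrist_force: [0.7, 0.6, -1.5]
width: 0.617
grip_force: 64.2
11.9 q [ 53.9  40.  -48.9 115.2 -25.   40.8  22. ] p [524.9  21.8 121.1] F [ 0.7  0.6 -1.5] w 0.617
turn to go [-0.02  0.   -0.17]
shift to go mm [ -0.4  -0.9 -61. ]
```

```bash
python3 -m handwheel '[{"dx":-0.0004,"dy":-0.0009,"dz":-0.02,"wx":0,"wy":0,"wz":-0.1,"hand":0.04},{"dx":-0.0004,"dy":-0.0009,"dz":-0.04,"wx":0,"wy":0,"wz":-0.1,"hand":0.04},{"dx":-0.0004,"dy":-0.0009,"dz":-0.051,"wx":0,"wy":0,"wz":-0.1,"hand":0.04},{"dx":-0.0004,"dy":-0.0009,"dz":-0.057,"wx":0,"wy":0,"wz":-0.1,"hand":0.04},{"dx":-0.0004,"dy":-0.0009,"dz":-0.058,"wx":0,"wy":0,"wz":-0.1,"hand":0.04},{"dx":-0.0004,"dy":-0.0009,"dz":-0.058,"wx":0,"wy":0,"wz":-0.1,"hand":0.04}]'; python3 st.py -45 80 524.5 20.9 60.1
```

```text
t: 12.5
tool_pos: [0.5253, 0.0197, 0.0633]
tool_rot: [179.8, -45.0, 80.1]
wrist_force: [0.2, -0.6, -1.2]
width: 0.621
grip_force: 64.2
12.5 q [ 52.4  45.9 -46.7 115.8 -23.3  35.4  24.7] p [525.3  19.7  63.3] F [ 0.2 -0.6 -1.2] w 0.621
turn to go [0.05 0.12 0.02]
shift to go mm [-0.8  1.2 -3.2]
```

```bash
python3 -m handwheel '[{"dx":-0.0008,"dy":0.0012,"dz":-0.001,"wx":0,"wy":0,"wz":0,"hand":0.04},{"dx":-0.0008,"dy":0.0012,"dz":-0.0025,"wx":0,"wy":0,"wz":0,"hand":0.04},{"dx":-0.0008,"dy":0.0012,"dz":-0.0032,"wx":0,"wy":0,"wz":0,"hand":0.04},{"dx":-0.0008,"dy":0.0012,"dz":-0.0032,"wx":0,"wy":0,"wz":0,"hand":0.04},{"dx":-0.0008,"dy":0.0012,"dz":-0.0032,"wx":0,"wy":0,"wz":0,"hand":0.04}]'; python3 st.py -45 80 524.5 20.9 60.1
```

```text
t: 13.0
tool_pos: [0.5242, 0.0211, 0.0605]
tool_rot: [179.9, -45.1, 80.1]
wrist_force: [-2.6, -2.5, 8.6]
width: 0.618
grip_force: 65.3
13.0 q [ 52.4  46.3 -46.7 116.  -23.3  35.   24.8] p [524.2  21.1  60.5] F [-2.6 -2.5  8.6] w 0.618
turn to go [-0.05  0.09  0.01]
shift to go mm [ 0.3 -0.2 -0.4]
```

```bash
python3 -m handwheel '[{"dx":0,"dy":0,"dz":0,"wx":0,"wy":0,"wz":0,"hand":0.06},{"dx":0,"dy":0,"dz":0,"wx":0,"wy":0,"wz":0,"hand":0.07},{"dx":0,"dy":0,"dz":0,"wx":0,"wy":0,"wz":0,"hand":0.0854},{"dx":0,"dy":0,"dz":0,"wx":0,"wy":0,"wz":0,"hand":0.0854},{"dx":-0.004,"dy":-0.021,"dz":0.021,"wx":0,"wy":0,"wz":0,"hand":0.0854},{"dx":-0.009,"dy":-0.049,"dz":0.05,"wx":0,"wy":0,"wz":0,"hand":0.0854},{"dx":-0.012,"dy":-0.06,"dz":0.09,"wx":-8,"wy":1.4,"wz":0,"hand":0.0854},{"dx":-0.012,"dy":-0.06,"dz":0.12,"wx":-16,"wy":2.8,"wz":0,"hand":0.0854},{"dx":-0.012,"dy":-0.06,"dz":0.12,"wx":-24,"wy":4.2,"wz":0,"hand":0.0854},{"dx":-0.012,"dy":-0.06,"dz":0.12,"wx":-32,"wy":5.6,"wz":0,"hand":0.0854}]'
python3 -m handwheel '[{"dx":0,"dy":0,"dz":0,"wx":-8,"wy":1.4,"wz":0,"hand":0.0854},{"dx":0,"dy":0,"dz":0,"wx":-12.3,"wy":2.2,"wz":0,"hand":0.0854},{"dx":0,"dy":0,"dz":0,"wx":-12.3,"wy":2.2,"wz":0,"hand":0.0854},{"dx":0,"dy":0,"dz":0,"wx":-12.3,"wy":2.2,"wz":0,"hand":0.0854}]'
python3 nest.py wR3 | head -5; python3 st.py 0 80
```

```text
t: 14.0
tool_pos: [0.5132, -0.04, 0.1816]
tool_rot: [179.6, -12.2, 80.0]
wrist_force: [-0.5, 0.7, -1.1]
width: 1.0
grip_force: 0.0
t: 14.4
tool_pos: [0.5116, -0.0389, 0.1789]
tool_rot: [180.0, -0.1, 80.1]
wrist_force: [0.1, -0.5, -0.3]
width: 0.998
grip_force: 0.0
cleat u ends [-27.2  25.3] rect [array([-0.8,  0.4]), array([54.3, 69.9]), np.float64(0.3)]
leg -1 710 slope -1.035 z0 62.1 span 34.5
leg 1 735 slope 0.981 z0 62.3 span 35.1
inner corner v,z [-0.11 62.18]
14.45 q [ 23.3  18.4 -30.6 112.5  11.7  52.1 -23.4] p [511.5 -40.1 178.7] F [ 0.6 -0.   0.7] w 0.997
turn to go [-0.08  0.02  0.05]Traceback (most recent call last):
  File "nest.py", line 15, in <module>
    print('held: z rng',np.percentile(P[:,2],[1,99]).round(1),'x rng',np.percentile(P[:,0],[1,99]).round(1))
                        ~~~~~~~~~~~~~^^^^^^^^^^^^^^^
    return _quantile_unchecked(
        a, q, axis, out, overwrite_input, method, keepdims, weights)
    return _ureduce(a,
                    func=_quantile_ureduce_func,
    ...<5 lines>...
                    overwrite_input=overwrite_input,
                    method=method)
    r = func(a, **kwargs)
    result = _quantile(arr,
                       quantiles=q,
    ...<2 lines>...
                       out=out,
                       weights=wgt)
    slices_having_nans = np.isnan(arr[-1, ...])
                                  ~~~^^^^^^^^^
IndexError: index -1 is out of bounds for axis 0 with size 0
```

The medium is home: inner corner z 62.2 (expected 62.2), centred at -0.8 mm. Now the small grey cleat.

```bash
python3 -m handwheel '[{"dx":0.005,"dy":0.02,"dz":0,"wx":0,"wy":0,"wz":-8,"hand":0.0854},{"dx":0.015,"dy":0.05,"dz":0,"wx":0,"wy":0,"wz":-16,"hand":0.0854},{"dx":0.025,"dy":0.09,"dz":0,"wx":0,"wy":0,"wz":-24,"hand":0.0854},{"dx":0.035,"dy":0.13,"dz":0,"wx":0,"wy":0,"wz":-32,"hand":0.0854},{"dx":0.05,"dy":0.17,"dz":0,"wx":0,"wy":0,"wz":-40,"hand":0.0854},{"dx":0.06,"dy":0.21,"dz":-0.01,"wx":0,"wy":0,"wz":-48,"hand":0.0854},{"dx":0.072,"dy":0.24,"dz":-0.03,"wx":0,"wy":0,"wz":-55,"hand":0.0854},{"dx":0.072,"dy":0.252,"dz":-0.04,"wx":0,"wy":0,"wz":-57.4,"hand":0.0854},{"dx":0.072,"dy":0.252,"dz":-0.04,"wx":0,"wy":0,"wz":-57.4,"hand":0.0854},{"dx":0.072,"dy":0.252,"dz":-0.04,"wx":0,"wy":0,"wz":-57.4,"hand":0.0854}]'
python3 st.py 0 22.6
python3 - <<'E'
from meas import *
im,W=save('wrist','wC'); meas(W,(.612,.225),-67.4,.034)
E
```

```text
t: 15.45
tool_pos: [0.5843, 0.2102, 0.1386]
tool_rot: [179.9, 0.1, 22.5]
wrist_force: [-0.3, -0.4, 0.0]
width: 1.0
grip_force: 0.0
15.45 q [ -10.2   29.4  -20.7  100.4   12.7   52.6 -103.7] p [584.3 210.2 138.6] F [-0.3 -0.4  0. ] w 1.0
turn to go [ 0.11 -0.05  0.06]
top strip 773 [626.1 228.6] [ 6.1 66. ] ang -66.5 z 34.1
all [613.1 223.1] [34.3 66.3] 23.0
```

View pics/wC.png

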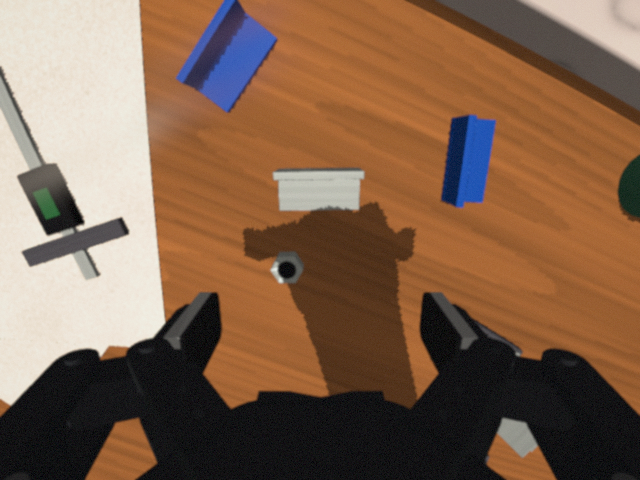

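Wrist view: the grey small cleat is at (319,190), with its upright top edge at row 175. The blue look-alikes are at (228,55) and (470,160) and the nut at (287,268).

```bash
python3 -m handwheel '[{"dx":0.02,"dy":0.009,"dz":-0.01,"wx":0,"wy":0,"wz":0.7,"hand":0.0854},{"dx":0.0418,"dy":0.0184,"dz":-0.04,"wx":0,"wy":0,"wz":0.7,"hand":0.0854},{"dx":0.0418,"dy":0.0184,"dz":-0.07,"wx":0,"wy":0,"wz":0.7,"hand":0.0854},{"dx":0.0418,"dy":0.0184,"dz":-0.094,"wx":0,"wy":0,"wz":0.7,"hand":0.0854},{"dx":0.0418,"dy":0.0184,"dz":-0.094,"wx":0,"wy":0,"wz":0.7,"hand":0.0854},{"dx":0.0418,"dy":0.0184,"dz":-0.094,"wx":0,"wy":0,"wz":0.7,"hand":0.0854}]'; python3 st.py 0 23.2 626.1 228.6 4
```

```text
t: 16.1
tool_pos: [0.6265, 0.2295, 0.0461]
tool_rot: [179.9, -0.0, 23.2]
wrist_force: [0.1, 1.0, 1.3]
width: 1.004
grip_force: 0.0
16.1 q [ -12.6   39.5  -18.5   96.6   16.3   46.5 -105.2] p [626.5 229.5  46.1] F [0.1 1.  1.3] w 1.004
turn to go [ 0.07  0.07 -0.02]
shift to go mm [ -0.4  -0.9 -42.1]
```

```bash
python3 -m handwheel '[{"dx":-0.0004,"dy":-0.0009,"dz":-0.015,"wx":0,"wy":0,"wz":0,"hand":0.0854},{"dx":-0.0004,"dy":-0.0009,"dz":-0.03,"wx":0,"wy":0,"wz":0,"hand":0.0854},{"dx":-0.0004,"dy":-0.0009,"dz":-0.04,"wx":0,"wy":0,"wz":0,"hand":0.0854},{"dx":-0.0004,"dy":-0.0009,"dz":-0.042,"wx":0,"wy":0,"wz":0,"hand":0.0854},{"dx":-0.0004,"dy":-0.0009,"dz":-0.042,"wx":0,"wy":0,"wz":0,"hand":0.0854},{"dx":-0.0004,"dy":-0.0009,"dz":-0.042,"wx":0,"wy":0,"wz":0,"hand":0.0854}]'; python3 st.py 0 23.2 626.1 228.6 4
```

```text
t: 16.7
tool_pos: [0.6256, 0.2305, 0.0035]
tool_rot: [179.9, -0.0, 23.3]
wrist_force: [0.3, -0.6, 0.5]
width: 1.0
grip_force: 0.0
16.7 q [ -13.4   42.7  -17.5   97.4   17.7   42.5 -106.3] p [625.6 230.5   3.5] F [ 0.3 -0.6  0.5] w 1.0
turn to go [ 0.05  0.07 -0.13]
shift to go mm [ 0.5 -1.9  0.5]
```

```bash
python3 -m handwheel '[{"dx":0.0005,"dy":-0.0019,"dz":0.0005,"wx":0,"wy":0,"wz":-0.1,"hand":0.0854},{"dx":0.0005,"dy":-0.0019,"dz":0.0005,"wx":0,"wy":0,"wz":-0.1,"hand":0.075},{"dx":0.0005,"dy":-0.0019,"dz":0.0005,"wx":0,"wy":0,"wz":-0.1,"hand":0.05},{"dx":0.0005,"dy":-0.0019,"dz":0.0005,"wx":0,"wy":0,"wz":-0.1,"hand":0.05},{"dx":0.0005,"dy":-0.0019,"dz":0.0005,"wx":0,"wy":0,"wz":-0.1,"hand":0.05},{"dx":0.0005,"dy":-0.0019,"dz":0.0005,"wx":0,"wy":0,"wz":-0.1,"hand":0.05}]' 60; python3 st.py 0 23.2 626.1 228.6 4
```

```text
t: 17.3
tool_pos: [0.6267, 0.2285, 0.0048]
tool_rot: [179.9, -0.1, 23.2]
wrist_force: [0.2, -0.8, 5.1]
width: 0.752
grip_force: 66.1
17.3 q [ -13.2   42.6  -17.4   97.4   17.6   42.6 -106.2] p [626.7 228.5   4.8] F [ 0.2 -0.8  5.1] w 0.752
turn to go [ 0.04  0.14 -0.  ]
shift to go mm [-0.6  0.1 -0.8]
```

```bash
python3 -m handwheel '[{"dx":0,"dy":0,"dz":0.04,"wx":0,"wy":0,"wz":0,"hand":0.05},{"dx":0,"dy":-0.01,"dz":0.08,"wx":0,"wy":0,"wz":7,"hand":0.05},{"dx":-0.01,"dy":-0.04,"dz":0.12,"wx":0,"wy":0,"wz":15,"hand":0.05},{"dx":-0.03,"dy":-0.08,"dz":0.16,"wx":0,"wy":0,"wz":23,"hand":0.05},{"dx":-0.05,"dy":-0.12,"dz":0.17,"wx":0,"wy":0,"wz":31,"hand":0.05},{"dx":-0.07,"dy":-0.16,"dz":0.17,"wx":0,"wy":0,"wz":39,"hand":0.05},{"dx":-0.09,"dy":-0.20,"dz":0.17,"wx":0,"wy":0,"wz":47,"hand":0.05},{"dx":-0.105,"dy":-0.24,"dz":0.17,"wx":0,"wy":0,"wz":55,"hand":0.05},{"dx":-0.115,"dy":-0.268,"dz":0.17,"wx":0,"wy":0,"wz":56.8,"hand":0.05},{"dx":-0.115,"dy":-0.268,"dz":0.17,"wx":0,"wy":0,"wz":56.8,"hand":0.05}]'
python3 -m handwheel '[{"dx":0,"dy":0,"dz":0,"wx":0,"wy":0,"wz":0,"hand":0.05},{"dx":0,"dy":0,"dz":0,"wx":0,"wy":0,"wz":0,"hand":0.05}]'
python3 nest.py wR4; python3 st.py 0 80
```

```text
t: 18.3
tool_pos: [0.5085, -0.0454, 0.1729]
tool_rot: [-179.9, 0.2, 79.6]
wrist_force: [-0.1, -0.2, -2.0]
width: 0.754
grip_force: 67.8
t: 18.5
tool_pos: [0.5112, -0.0384, 0.1738]
tool_rot: [179.9, -0.1, 80.1]
wrist_force: [-0.2, -0.1, -2.6]
width: 0.752
grip_force: 67.8
cleat u ends [-27.2  25.3] rect [array([-0.8,  0.1]), array([54.3, 69.6]), np.float64(0.1)]
leg -1 740 slope -1.038 z0 62.0 span 34.7
leg 1 756 slope 0.979 z0 62.4 span 34.9
inner corner v,z [-0.17 62.2 ]
held: z rng [-30.4   2.9] x rng [-30.7   3.6]
top strip x [-2.7  3.3]
-30 1280 [-2.5  0.6  3.1]
-25 424 [2.3 2.9 3.5]
-20 372 [2.4 2.9 3.4]
-15 355 [2.5 2.9 3.4]
-10 302 [2.5 3.  3.4]
-5 285 [2.4 3.  3.4]
0 1298 [-30.6 -24.6   3.2]
5 46 [2.4 2.9 3.1]
18.55 q [ 26.1  19.4 -34.5 112.7  13.8  51.8 -25.4] p [511.2 -38.1 173.8] F [ 0.1  0.3 -3.1] w 0.754
turn to go [-0.04  0.1  -0.13]
```

```bash
python3 -m handwheel '[{"dx":0,"dy":0.01,"dz":0,"wx":-7,"wy":1.2,"wz":0,"hand":0.05},{"dx":0.004,"dy":0.02,"dz":0,"wx":-14,"wy":2.5,"wz":0,"hand":0.05},{"dx":0.008,"dy":0.03,"dz":0,"wx":-21,"wy":3.7,"wz":0,"hand":0.05},{"dx":0.013,"dy":0.04,"dz":0,"wx":-28,"wy":4.9,"wz":0,"hand":0.05},{"dx":0.013,"dy":0.05,"dz":0,"wx":-35,"wy":6.2,"wz":-0.1,"hand":0.05},{"dx":0.013,"dy":0.06,"dz":-0.02,"wx":-42,"wy":7.4,"wz":-0.1,"hand":0.05},{"dx":0.013,"dy":0.062,"dz":-0.047,"wx":-44.3,"wy":7.8,"wz":-0.1,"hand":0.05},{"dx":0.013,"dy":0.062,"dz":-0.047,"wx":-44.3,"wy":7.8,"wz":-0.1,"hand":0.05},{"dx":0.013,"dy":0.062,"dz":-0.047,"wx":-44.3,"wy":7.8,"wz":-0.1,"hand":0.05}]'; python3 st.py 45 80 524.2 23.8 66.8
```

```text
t: 19.45
tool_pos: [0.5239, 0.0232, 0.1266]
tool_rot: [180.0, 44.9, 80.0]
wrist_force: [0.8, 1.1, -1.5]
width: 0.751
grip_force: 67.8
19.45 q [-11.8  38.1 -24.4 104.   44.2  83.4 -68.8] p [523.9  23.2 126.6] F [ 0.8  1.1 -1.5] w 0.751
turn to go [-0.05  0.04 -0.07]
shift to go mm [  0.3   0.6 -59.8]
```

```bash
python3 -m handwheel '[{"dx":0.0003,"dy":0.0006,"dz":-0.02,"wx":0,"wy":0,"wz":0,"hand":0.05},{"dx":0.0003,"dy":0.0006,"dz":-0.04,"wx":0,"wy":0,"wz":0,"hand":0.05},{"dx":0.0003,"dy":0.0006,"dz":-0.05,"wx":0,"wy":0,"wz":0,"hand":0.05},{"dx":0.0003,"dy":0.0006,"dz":-0.056,"wx":0,"wy":0,"wz":0,"hand":0.05},{"dx":0.0003,"dy":0.0006,"dz":-0.057,"wx":0,"wy":0,"wz":0,"hand":0.05},{"dx":0.0003,"dy":0.0006,"dz":-0.057,"wx":0,"wy":0,"wz":0,"hand":0.05}]'; python3 st.py 45 80 524.2 23.8 66.8
```

```text
t: 20.05
tool_pos: [0.5247, 0.0229, 0.0706]
tool_rot: [179.8, 44.9, 79.8]
wrist_force: [-0.6, -0.1, -2.7]
width: 0.752
grip_force: 67.9
20.05 q [-12.5  43.  -23.4 104.5  46.4  79.7 -72.7] p [524.7  22.9  70.6] F [-0.6 -0.1 -2.7] w 0.752
turn to go [-0.04  0.17  0.05]
shift to go mm [-0.5  0.9 -3.8]
```

```bash
python3 -m handwheel '[{"dx":-0.0005,"dy":0.0009,"dz":-0.0015,"wx":0,"wy":0,"wz":0,"hand":0.05},{"dx":-0.0005,"dy":0.0009,"dz":-0.003,"wx":0,"wy":0,"wz":0,"hand":0.05},{"dx":-0.0005,"dy":0.0009,"dz":-0.0038,"wx":0,"wy":0,"wz":0,"hand":0.05},{"dx":-0.0005,"dy":0.0009,"dz":-0.0038,"wx":0,"wy":0,"wz":0,"hand":0.05},{"dx":-0.0005,"dy":0.0009,"dz":-0.0038,"wx":0,"wy":0,"wz":0,"hand":0.05}]'; python3 st.py 45 80 524.2 23.8 66.8
```

```text
t: 20.55
tool_pos: [0.5246, 0.0247, 0.0682]
tool_rot: [179.7, 45.0, 79.8]
wrist_force: [-1.0, 3.4, 10.4]
width: 0.75
grip_force: 69.0
20.55 q [-12.7  43.3 -23.4 104.5  46.5  79.7 -73. ] p [524.6  24.7  68.2] F [-1.   3.4 10.4] w 0.75
turn to go [ 0.05  0.24 -0.02]
shift to go mm [-0.4 -0.9 -1.4]
```

```bash
python3 -m handwheel '[{"dx":0,"dy":-0.0004,"dz":-0.0008,"wx":0,"wy":0,"wz":0,"hand":0.05},{"dx":0,"dy":-0.0004,"dz":-0.0008,"wx":0,"wy":0,"wz":0,"hand":0.05},{"dx":0,"dy":-0.0004,"dz":-0.0008,"wx":0,"wy":0,"wz":0,"hand":0.05}]'; python3 st.py 45 80 524.2 23.8 66.8
```

```text
t: 20.85
tool_pos: [0.5246, 0.0247, 0.0681]
tool_rot: [179.6, 45.0, 79.8]
wrist_force: [-1.6, 6.6, 15.4]
width: 0.753
grip_force: 69.5
20.85 q [-12.7  43.3 -23.4 104.5  46.6  79.7 -73.1] p [524.6  24.7  68.1] F [-1.6  6.6 15.4] w 0.753
turn to go [ 0.06  0.25 -0.02]
shift to go mm [-0.4 -0.9 -1.3]
```

```bash
python3 -m handwheel '[{"dx":0,"dy":0.0002,"dz":0.0006,"wx":0,"wy":0,"wz":0,"hand":0.05},{"dx":0,"dy":0.0002,"dz":0.0006,"wx":0,"wy":0,"wz":0,"hand":0.07},{"dx":0,"dy":0.0002,"dz":0.0006,"wx":0,"wy":0,"wz":0,"hand":0.0854},{"dx":0,"dy":0.0002,"dz":0.0006,"wx":0,"wy":0,"wz":0,"hand":0.0854},{"dx":0.004,"dy":0.021,"dz":0.021,"wx":0,"wy":0,"wz":0,"hand":0.0854},{"dx":0.009,"dy":0.049,"dz":0.05,"wx":0,"wy":0,"wz":0,"hand":0.0854},{"dx":0.005,"dy":0.03,"dz":0.09,"wx":8,"wy":-1.4,"wz":0,"hand":0.0854},{"dx":0,"dy":0.0,"dz":0.11,"wx":16,"wy":-2.8,"wz":0,"hand":0.0854},{"dx":-0.005,"dy":-0.03,"dz":0.12,"wx":24,"wy":-4.2,"wz":0,"hand":0.0854},{"dx":-0.013,"dy":-0.06,"dz":0.12,"wx":32,"wy":-5.6,"wz":0,"hand":0.0854}]'
python3 -m handwheel '[{"dx":0,"dy":0,"dz":0,"wx":8,"wy":-1.4,"wz":0,"hand":0.0854},{"dx":0,"dy":0,"dz":0,"wx":12.3,"wy":-2.2,"wz":0,"hand":0.0854},{"dx":0,"dy":0,"dz":0,"wx":12.3,"wy":-2.2,"wz":0,"hand":0.0854},{"dx":0,"dy":0,"dz":0,"wx":12.3,"wy":-2.2,"wz":0,"hand":0.0854}]'
python3 nest.py wR5 2>/dev/null; python3 st.py 0 80
python3 - <<'E'
from h import *
im,_=load('wR5'); im2,_=save('scene','c5'); im3,_=save('side','s5')
f=lambda i,y,x:cv2.resize(i[y:y+80,x:x+70],None,fx=3.8,fy=3.8,interpolation=cv2.INTER_CUBIC)
b=np.hstack([cv2.resize(im[60:240,240:400],(270,304)),f(im2,215,300),f(im3,210,264)]); cv2.imwrite('pics/end.png',b[...,::-1])
E
```

```text
t: 21.85
tool_pos: [0.5123, -0.037, 0.1874]
tool_rot: [179.6, 12.2, 79.9]
wrist_force: [0.2, -1.4, 0.2]
width: 0.998
grip_force: 0.0
t: 22.25
tool_pos: [0.5104, -0.0367, 0.185]
tool_rot: [180.0, 0.1, 79.9]
wrist_force: [-0.6, 0.4, 0.2]
width: 1.0
grip_force: 0.0
cleat u ends [-33.2  30.8] rect [array([-1. ,  0.1]), array([66.2, 69.7]), np.float64(0.3)]
leg -1 721 slope -1.033 z0 70.6 span 34.6
leg 1 746 slope 0.986 z0 70.7 span 34.9
inner corner v,z [-0.08 70.64]
22.3 q [ 26.6  18.7 -35.4 112.1  13.4  53.3 -25.4] p [510.6 -35.5 184.9] F [-0.6 -0.4 -0.4] w 1.0
turn to go [ 0.06  0.   -0.04]
```

View pics/end.png

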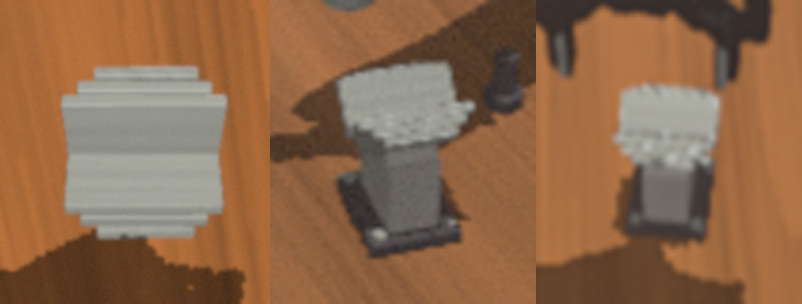

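The last picture shows all three cleats nested concentrically, with the small one on top at (145,155) in the wrist crop. The innermost corner is at z 70.6 (expected 70.7), and the end-to-end centres agree to about 1 mm. The robot is clear, so I hand in.

```bash
python3 -c "
from rig import order
print(order.sign_off())"
```

```text
the job is handed in; nothing more can be done
None
```

I nested the large, medium and small grey cleats in the vee rest in that order and handed the job in at about 22 s; all three measured fully home, with end-to-end centres within about 1 mm of each other.

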